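# Hang up the screw caddy and hold the gear case cover over its holes

### The job

Hang the screw caddy by its handle on the twin-prong hook, so that I have the screws at hand, and let go of it; keep it upright so that none spill. Then take the gear case's cover by its handle and hold it level about 1 cm above the case, its holes lined up with the tapped holes below, without touching the gasket, so that I can start the screws: finish while still holding it there. Leave everything else where it lies.

Things in the scene. Friction and masses are not known exactly. Their poses are not given: they have to be found in the camera images.
- gear_case: Open grey cast gear case, fixed, pear-shaped from above (big and small round end), 151 x 120 mm over five bolt lugs; two gears inside. Its flat top, a brown gasket on it, is 97 mm above the bench. Origin: under its middle, on the bench; x along its length to the small end, z up. 12 mm tapped holes in the lugs at x, y = (-66, 0), (-27, 47), (-27, -47), (58, 23), (58, -23) mm.
- case_hole_big (a point): Mouth of the case's tapped hole at the tip of the big end, centre, at gasket height (97 mm).
- case_hole_small_l (a point): Mouth of the case's tapped hole at the small end, +y side, at gasket height.
- case_hole_small_r (a point): Mouth of the case's tapped hole at the small end, -y side, at gasket height.
- cover: The case's loose cover: bare aluminium plate of the same pear shape, 151 x 120 x 6 mm, 9 mm at a raised panel, 0.42 kg, flat on the bench, a dark bow handle on top over its centre of mass. Origin: middle of its underside; x to its small end, z up. Five 15 mm holes at the same x, y as the case's: it fits one way round, with its x along the case's x.
- cover_handle (a point): Middle of the handle's grip bar: at x = -3 mm, 43.5 mm above the cover's underside. A flat bar along the cover's x, 10 mm thick (in y), 13 mm high, its top 50 mm above the underside; 68 mm clear between its legs, 28 mm clear below it.
- cover_hole_big (a point): Cover's hole at the tip of the big end, centre, on the underside.
- cover_hole_small_l (a point): Cover's hole at the small end, +y side, on the underside.
- cover_hole_small_r (a point): Cover's hole at the small end, -y side, on the underside.
- caddy: Screw caddy: open dark steel box 76 x 122 x 40 mm holding the cover's five hex screws (fast in it), with a fixed upright hoop handle of 10 mm round bar in the middle, legs 132 mm apart; about 0.56 kg in all. Origin: middle of its underside; z up, y along the handle bar. The two ends are alike.
- caddy_bar (a point): Middle of the caddy's handle bar (10 mm round, along the caddy's y, straight for 116 mm), 130 mm above the caddy's underside.
- hook_stand: Hook stand, fixed: round foot of 104 mm, post at its origin, at the top a twin-prong hook: two level 10 mm prongs 76 mm apart (y = -38 and +38 mm) pointing along the stand's -x, level from 26 to 118 mm out from the post, tops 200 mm above the bench; upturned tips 128 mm out reach 222 mm. Post and its 22 mm block stay below the prong tops. z up.
- hook_rest (a point): Where the middle of the caddy's bar lies when it hangs: between the prongs, 78 mm in front of the post, 205 mm above the bench, axes as the stand's. The bar then lies along the stand's y across both prongs; the fingers fit between the prongs.
- pliers_red: Pliers with red grips, 69 x 178 x 12 mm, bystander. Origin: middle of its underside.
- tape_roll: Roll of grey tape lying flat, 107 mm across, 48 mm high, bystander. Origin: middle of its underside.
- block_steel: Small steel block, 40 x 55 x 30 mm, bystander. Origin: middle of its underside.
- chisel_cold: Cold chisel, 20 x 180 x 16 mm, bystander. Origin: middle of its underside.

How it is judged:
On the way:
1. the caddy hangs by its bar across both prongs, released (x of caddy_bar in the frame of hook_rest between -0.035 and 0.045 m and y of caddy_bar in the frame of hook_rest between -0.02 and 0.02 m and z of caddy_bar in the frame of hook_rest between -0.012 and 0.012 m and angle between the y axis of caddy and the y axis of hook_stand, either way round below 0.3 rad and angle between caddy's own z axis and vertical below 0.3 rad and contact force between caddy and hook_stand above 1 N and contact force between caddy and the arm below 0.05 N and linear speed of caddy below 0.05 m/s), for 0.3 s.
At the end, for the whole second after the job is handed in: Caddy hangs upright and still, bar across both prongs, free of the arm. Cover held in the fingers, still and level, holes within 4 mm of the tapped holes seen from above, underside 3 to 20 mm above the gasket, not touching the case (all of step 1 and horizontal distance between cover_hole_big and case_hole_big below 0.004 m and z of cover_hole_big in the frame of case_hole_big between 0.003 and 0.02 m and horizontal distance between cover_hole_small_l and case_hole_small_l below 0.004 m and z of cover_hole_small_l in the frame of case_hole_small_l between 0.003 and 0.02 m and horizontal distance between cover_hole_small_r and case_hole_small_r below 0.004 m and z of cover_hole_small_r in the frame of case_hole_small_r between 0.003 and 0.02 m and angle between cover's own z axis and vertical below 0.1 rad and contact force between cover and gear_case below 0.05 N and contact force between cover and the fingers above 2 N and linear speed of cover below 0.02 m/s and angular speed of cover below 0.1 rad/s); the arm keeps its last pose, push and grip.
It fails at once if the cover knocks or rests on the case and its gasket (contact force between cover and gear_case above 1.5 N).
It fails at once if the caddy is tipped so far that screws spill (angle between caddy's own z axis and vertical above 0.7 rad).
It fails at once if a bystander is shifted by more than 3 cm (distance of any of pliers_red, tape_roll, block_steel, chisel_cold from where it was at the start of the episode above 0.03 m).
It also fails if it takes over 56 s, if anything falls off the work surface, if the arm or the gripper's body presses on something with over 40 N, if the wrist force passes 120 N, or if a joint passes its speed limit or range.

### The arm

A 6-joint arm with a two-finger parallel gripper is mounted at the origin on a cart in front of the work surface, level with it; the furniture and walls round the work are solid. World frame = base frame: x ahead of the robot, y to its left, z up, the work surface at z = 0. Lengths are in m, angles in rad, forces in N, time in s.
With the tool pointing down it reaches from about 0.35 to 0.975 m from the base axis. Payload 17.4 kg.
Tool frame: the origin (TCP) lies between the finger pads; the fingertips stand 19 mm ahead of it and the grasp point (between the pads) is the TCP; z points along the fingers, y is the line along which they close (so a half turn about z gives the same grasp; the last joint's range is limited). The gripper opens to 85 mm and grips with 20 to 120 N. Pads are 22 mm wide; open, the fingers measure 114 mm over their backs; the gripper's body (76 mm by 85 mm) begins 54 mm behind the grasp point. The pads swing forward as they close: fully open they stand 13 mm farther back than shut.
Start: joints at [-1.297, 0.116, 1.442, -0, 1.584, -0.038], TCP at [0.207, -0.642, 0.25] pointing down, gripper open.
Joint ranges: [-2.83, 2.83], [-0.83, 2.19], [0.07, 2.5], [-1.14, 4.28], [0.01, 3], [-2.97, 2.97]. Speed limits (rad/s): [1.89, 1.89, 2.22, 3.14, 3.14, 3.14].

### API

Orientations are given as a 3x3 rotation matrix whose columns are the frame's x, y, z axes.
In Python, from plant import r gives the robot as it stands.
- The arm moves only by the shell command python3 inch.py 'ROWS' [OPENING] [FORCE]. ROWS is a JSON list of rows, 1 to 8 of them, each of 6 numbers: dx, dy, dz in m, then a rotation vector rx, ry, rz in rad; each row is the pose to reach, as a shift and turn from the pose commanded when the command began, along the tool's axes at that moment; what a row does not reach only later rows make up. A row lasts 1/12 s, in which the tool goes at most 0.0417 m and 0.125 rad, less where a joint would pass 70% of its speed; a pose out of reach is approached as far as the arm can. OPENING is the opening from 0.0 (shut) to 1.0 (fully open), set as the command begins (- or left out keeps the last). The fingers move at their own pace and stop on an object; FORCE is the grip in N (left out, the last holds). Time passes only in rows, so rows that do not move let the fingers close. It prints the time, the measured TCP pose, the force, the opening and the grip force at its end.
- r.get_obs(): the state, without advancing time (a new reading comes with each control period).
- r.snapshot(name): name is "scene" or "side" or "wrist"; returns a dict with "img" (420x560x3 uint8, red, green, blue), "fx", "fy", "cx", "cy" (pixels), "rvec" (rotation vector, rad) and "tvec" (3), from world to camera coordinates, as OpenCV has them. Camera axes: x right, y down, z forward; pixel columns grow to the right and rows downward; lengths in m; the calibration is good to about 2 mm. A picture is of the moment at which its call begins. There is no depth.
- r.close_job(): hands the job in; it is judged then, once.
The state is a dict: "clock": time; "q": joint angles; "qd": joint speeds; "joint_torque": joint torques, N m; "position": TCP position; "orientation": TCP orientation; "ft_force": force on the tool from outside, world axes, zero at the start; "moment": the same for the moment, N m; "grip_width": opening from 0.0 (shut) to 1.0 (fully open); "grasp_force": force on a finger pad.
Only numpy, scipy, OpenCV 4.12 (cv2) and the standard library are available. Lean on these libraries where they do the work, as an engineer would, in place of code of your own. Each camera call takes 0.05 s, during which the arm holds its last target. There are 200 camera calls.

## Working session

There is one attempt and no reset: what is moved stays moved. The work goes in short steps, Python scripts to look and compute and a shell command to move; the robot and the scene stay as the last step left them, time stands still between calls to the robot, and variables do not carry over. Pictures are saved under pics/ and viewed, at most 10 in all, crops included, and the job is handed in when it is done.

```bash
ls; mkdir -p pics; python3 - <<'E'
from plant import r
import cv2, numpy as np
for n in("scene","side"):
    s=r.snapshot(n); cv2.imwrite(f"pics/{n}0.png",s["img"][:,:,::-1]); 
    R=cv2.Rodrigues(np.array(s["rvec"]))[0]; print(n,s["fx"],s["cx"],s["cy"],(-R.T@np.array(s["tvec"])).round(3),R[2].round(2))
    np.save(n+"0.npy",s,allow_pickle=True)
E
```

```text
inch.py
pics
plant.py
scene 495.05457785602044 273.047952026059 220.56479664373163 [-0.456  0.58   0.958] [ 0.7  -0.42 -0.58]
side 381.2920201058456 278.86613435926085 212.9610787399263 [ 0.525 -0.723  0.813] [-0.02  0.75 -0.67]
```

View pics/scene0.png

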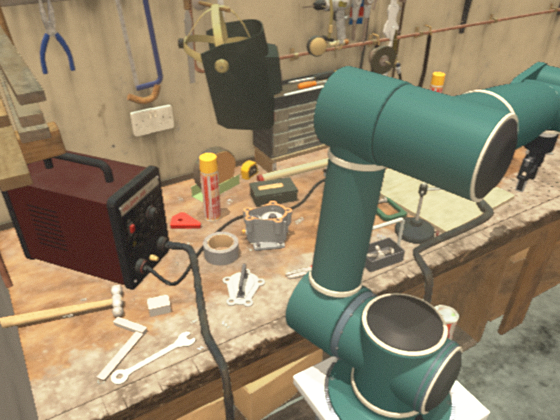

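View pics/side0.png

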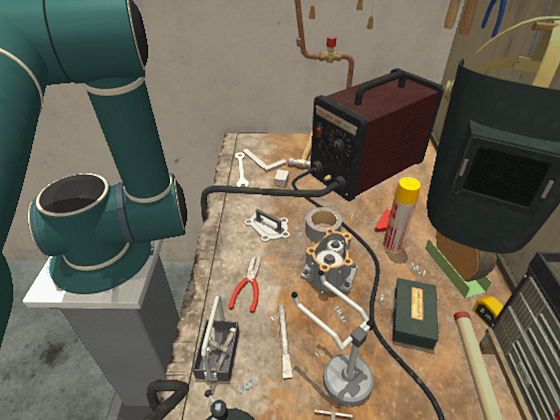

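Scene: cover near (242,287), case (268,225), caddy (383,250), and the stand is partly hidden. Side: cover (267,224), case (332,260), caddy (215,350), stand foot (347,380). I'll enlarge the side view for the pixel positions.

```bash
python3 - <<'E'
import cv2
a=cv2.imread("pics/side0.png")[195:410,185:395]; cv2.imwrite("pics/c1.png",cv2.resize(a,None,fx=2.79,fy=2.79,interpolation=cv2.INTER_CUBIC))
b=cv2.imread("pics/scene0.png")[170:320,200:440]; cv2.imwrite("pics/c2.png",cv2.resize(b,None,fx=3.33,fy=3.33,interpolation=cv2.INTER_CUBIC))
E
```

```text
(no output)
```

View pics/c1.png

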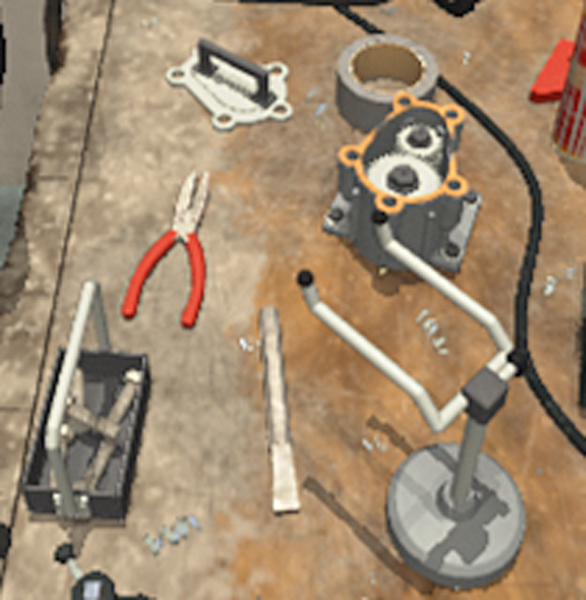

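View pics/c2.png

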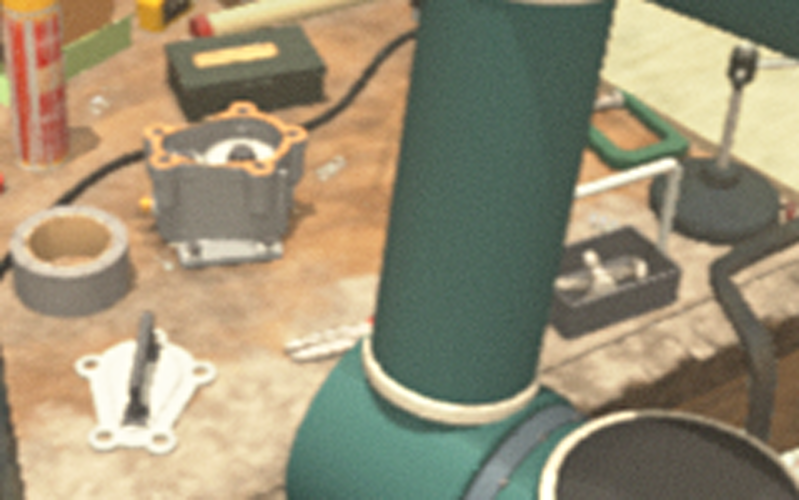

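Crop 1 (side) shows:
- Caddy bar from (92,285) to (54,440).
- Prong tips at (305,278) and (380,216), block at (487,395), foot at (457,510).
- Gasket holes at (408,101), (452,114), (349,155), (456,186) and (391,203). The small end is the top pair.
- Cover ears at (178,74), (280,70), (281,107) and (225,121).

Crop 2 (scene) shows the cover's small pair at (104,437) and (162,438), so its small end faces the robot.

```bash
cat > h.py <<'E'
import numpy as np, cv2
def ray(s,u,v,z):
    R=cv2.Rodrigues(np.array(s["rvec"],float))[0]; c=-R.T@np.array(s["tvec"],float)
    d=R.T@np.array([(u-s["cx"])/s["fx"],(v-s["cy"])/s["fy"],1]); return (c+d*(z-c[2])/d[2])
def proj(s,p):
    return cv2.projectPoints(np.array(p,float).reshape(-1,3),np.array(s["rvec"],float),np.array(s["tvec"],float),np.array([[s["fx"],0,s["cx"]],[0,s["fy"],s["cy"]],[0,0,1.]]),None)[0].reshape(-1,2)
def fit(M,W):  # model->world 2d rigid: centre, yaw, residual
    M,W=np.array(M),np.array(W); m,w=M.mean(0),W.mean(0); H=(M-m).T@(W-w)
    a=np.arctan2(H[0,1]-H[1,0],H[0,0]+H[1,1]); R=np.array([[np.cos(a),-np.sin(a)],[np.sin(a),np.cos(a)]])
    return w-R@m,a,np.linalg.norm(W-w-(M-m)@R.T,axis=1)
HOLES=np.array([(-66,0),(-27,47),(-27,-47),(58,23),(58,-23)])/1000.
E
python3 - <<'E'
from h import *
s=np.load("side0.npy",allow_pickle=True).item(); c=np.load("scene0.npy",allow_pickle=True).item()
f=lambda u,v,z: ray(s,185+u/2.79,195+v/2.79,z)
g=lambda u,v,z: ray(c,200+u/3.33,170+v/3.33,z)
np.set_printoptions(precision=4,suppress=True)
print("bar",f(92,285,.13),f(54,440,.13)," scene bar far end",g(668,165,.13))
print("tips",f(305,278,.217),f(380,216,.217),"foot",f(457,500,.012),"bends",f(437,422,.195),f(512,345,.195))
print("case",fit(HOLES,[f(*p,.097)[:2] for p in[(391,203),(349,155),(456,186),(408,101),(452,114)]]))
print("case sc",fit(HOLES[[4,3,1,2,0]],[g(*p,.097)[:2] for p in[(241,109),(156,132),(164,162),(262,163),(292,134)]]) )
# cover: big tip, l, r, small l
# x toward robot (-x): +y side is -y world-ish
print("cover holes side",[f(*p,.006)[:2] for p in[(281,107),(225,121),(280,70),(178,74)]])
print("cover sc small",[g(*p,.006)[:2] for p in[(90,366),(203,372),(104,437),(162,438)]])
print("cover sc fit",fit(HOLES[[2,1,4,3]],[g(*p,.006)[:2] for p in[(90,366),(203,372),(104,437),(162,438)]]))
E
```

```text
bar [ 0.3788 -0.2329  0.13  ] [ 0.3704 -0.3607  0.13  ]  scene bar far end [ 0.3685 -0.3478  0.13  ]
tips [ 0.5413 -0.2877  0.217 ] [ 0.5955 -0.2332  0.217 ] foot [ 0.6611 -0.3424  0.012 ] bends [ 0.6232 -0.3796  0.195 ] [ 0.6787 -0.3236  0.195 ]
case (array([ 0.6436, -0.0569]), np.float64(1.1956541489159769), array([0.002 , 0.0039, 0.0017, 0.0023, 0.001 ]))
case sc (array([ 0.6425, -0.0554]), np.float64(0.0460597778672473), array([0.0311, 0.0268, 0.0308, 0.0453, 0.0703]))
cover holes side [array([0.5239, 0.0885]), array([0.4647, 0.0668]), array([0.5225, 0.1469]), array([0.4091, 0.1391])]
cover sc small [array([0.5169, 0.1492]), array([0.4613, 0.0695]), array([0.4341, 0.1776]), array([0.4091, 0.1375])]
cover sc fit (array([0.468 , 0.1246]), np.float64(2.5309929574326597), array([0.0016, 0.0022, 0.001 , 0.0024]))
```

```bash
cat >> h.py <<'E'
def delta(o,p,yaw):
    """tool-frame shift to p; extra turn about tool z so tool y lies at world yaw (mod pi)"""
    R=np.array(o["orientation"]); d=R.T@(np.array(p)-o["position"]); y=np.arctan2(R[1,1],R[0,1])
    t=(yaw-y+np.pi/2)%np.pi-np.pi/2
    return d.round(4),"rz(tool)",round(-t,4),"or",round(-t+np.pi*np.sign(t),4)
E
python3 - <<'E'
from h import *; from plant import r
o=r.get_obs(); print(o["clock"],o["q"],o["position"],np.array(o["orientation"]).round(3).tolist())
print(delta(o,[.374,-.297,.13],np.radians(-3.8)))
s=r.snapshot("wrist"); print(s["fx"]); R=cv2.Rodrigues(np.array(s["rvec"]))[0]; print((-R.T@np.array(s["tvec"])).round(3),R[2].round(2),R[0].round(2))
E
```

```text
0.1 [-1.29683689e+00  1.16444662e-01  1.44220739e+00  1.55006243e-05
  1.58403184e+00 -3.78176836e-02] [ 0.20699696 -0.64230746  0.24962597] [[0.952, 0.307, -0.0], [0.307, -0.952, 0.001], [0.0, -0.001, -1.0]]
(array([ 0.2649, -0.2773,  0.1199]), 'rz(tool)', np.float64(-1.1927), 'or', np.float64(1.9489))
356.1523574007569
[ 0.273 -0.621  0.373] [-0.26 -0.08 -0.96] [ 0.31 -0.95 -0.  ]
```

```bash
R='[0.265,-0.277,0.03,0,0,-1.0]'; python3 inch.py '[[0.265,-0.277,0.03,0,0,-1.0],[0.265,-0.277,0.03,0,0,-1.0],[0.265,-0.277,0.03,0,0,-1.0],[0.265,-0.277,0.03,0,0,-1.0],[0.265,-0.277,0.03,0,0,-1.0],[0.265,-0.277,0.03,0,0,-1.0],[0.265,-0.277,0.03,0,0,-1.0],[0.265,-0.277,0.03,0,0,-1.0]]' 1.0
python3 - <<'E'
from h import *; from plant import r
print(delta(r.get_obs(),[.374,-.297,.13],-.066))
E
```

```text
clock: 0.82
position: [0.3523, -0.3415, 0.2241]
orientation: [[0.251, 0.968, 0.0], [0.968, -0.251, -0.0], [-0.0, 0.0, -1.0]]
ft_force: [1.0, 0.1, 0.5]
grip_width: 1.0
grasp_force: 0.0
(array([0.0486, 0.0098, 0.0941]), 'rz(tool)', np.float64(-0.1872), 'or', np.float64(2.9544))
```

```bash
python3 inch.py '[[0.049,0.01,0,0,0,-0.187],[0.049,0.01,0,0,0,-0.187],[0.049,0.01,0,0,0,-0.187],[0.049,0.01,0,0,0,-0.187]]'
python3 - <<'E'
from h import *; from plant import r
s=r.snapshot("wrist"); im=s["img"][:,:,::-1].copy()
for p in proj(s,[[.374,-.297,.13],[.378,-.239,.13],[.370,-.355,.13]]): cv2.circle(im,tuple(int(x) for x in p),3,(0,0,255),1)
cv2.imwrite("pics/w1.png",im); print(delta(r.get_obs(),[.374,-.297,.13],-.066)); np.save("w1.npy",s)
E
```

```text
clock: 1.15
position: [0.3744, -0.2985, 0.2243]
orientation: [[0.073, 0.997, -0.0], [0.997, -0.073, -0.0], [-0.0, 0.0, -1.0]]
ft_force: [-0.6, -0.8, 0.5]
grip_width: 1.003
grasp_force: 0.0
(array([ 0.0021, -0.0002,  0.0943]), 'rz(tool)', np.float64(-0.0082), 'or', np.float64(3.1334))
```

View pics/w1.png

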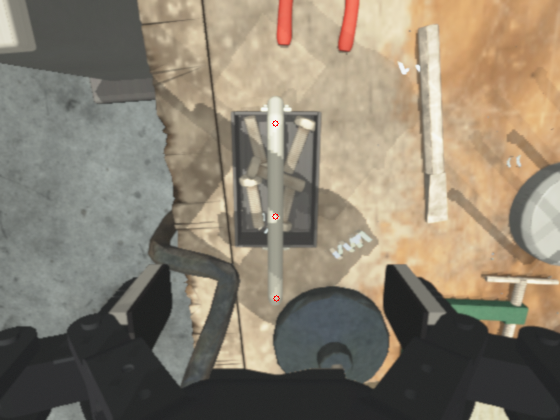

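The wrist view shows the bar on the prediction, about (276,97) to (276,305). A dark round foot with a post at (335,355) stands close by, so I'll locate it before descending.

```bash
python3 - <<'E'
from h import *
s=np.load("side0.npy",allow_pickle=True).item(); c=np.load("scene0.npy",allow_pickle=True).item(); w=np.load("w1.npy",allow_pickle=True).item()
b=ray(w,331,335,.02); print("foot",b, ray(w,388,335,.02)-b)
for z in(.1,.15,.2): print(z,ray(c,200+742/3.33,170+55/3.33,z),ray(s,185+92/2.79,195+590/2.79,z), ray(s,185+66/2.79,195+552/2.79,z),ray(w,333,356,z))
E
```

```text
foot [ 0.41991531 -0.46632678  0.02      ] [ 0.0604427  -0.00445446  0.        ]
0.1 [ 0.50573495 -0.57911608  0.1       ] [ 0.40497443 -0.44678324  0.1       ] [ 0.38450076 -0.42312388  0.1       ] [ 0.41106958 -0.42855803  0.1       ]
0.15 [ 0.44966712 -0.51154648  0.15      ] [ 0.41335805 -0.4661463   0.15      ] [ 0.39431953 -0.4441454   0.15      ] [ 0.40471883 -0.38842603  0.15      ]
0.2 [ 0.39359928 -0.44397688  0.2       ] [ 0.42174166 -0.48550935  0.2       ] [ 0.4041383  -0.46516691  0.2       ] [ 0.39836808 -0.34829403  0.2       ]
```

The post is 17 cm from the grasp, so it's clear. I descend and grip.

```bash
python3 inch.py '[[0,0,0.04,0,0,0],[0,0,0.075,0,0,0],[0,0,0.094,0,0,0],[0,0,0.094,0,0,0]]' && python3 inch.py '[[0,0,0,0,0,0],[0,0,0,0,0,0],[0,0,0,0,0,0],[0,0,0,0,0,0],[0,0,0,0,0,0],[0,0,0,0,0,0],[0,0,0,0,0,0],[0,0,0,0,0,0]]' 0.0 80
```

```text
clock: 1.53
position: [0.3722, -0.2986, 0.1257]
orientation: [[0.076, 0.997, -0.005], [0.997, -0.076, 0.004], [0.004, -0.005, -1.0]]
ft_force: [-1.1, 0.5, -0.7]
grip_width: 1.002
grasp_force: 0.0
clock: 2.2
position: [0.3743, -0.2988, 0.1311]
orientation: [[0.072, 0.997, 0.0], [0.997, -0.072, -0.001], [-0.001, 0.0, -1.0]]
ft_force: [-2.8, 0.5, 6.2]
grip_width: 0.086
grasp_force: 78.1
```

```bash
python3 inch.py '[[0,0,-0.01,0,0,0],[0,0,-0.03,0,0,0],[0,0,-0.05,0,0,0],[0,0,-0.07,0,0,0],[0,0,-0.09,0,0,0],[0,0,-0.105,0,0,0],[0,0,-0.115,0,0,0],[0,0,-0.115,0,0,0]]'
python3 - <<'E'
from h import *; from plant import r
p=np.array([.658,-.352]); x=np.array([np.cos(-.79),np.sin(-.79)]); f=p-.19*x; print(f)
print(delta(r.get_obs(),[*f,.245],-.79))
E
```

```text
clock: 2.87
position: [0.3746, -0.2988, 0.2474]
orientation: [[0.072, 0.997, 0.002], [0.997, -0.072, -0.002], [-0.001, 0.002, -1.0]]
ft_force: [-0.5, -0.8, -5.1]
grip_width: 0.085
grasp_force: 78.5
[ 0.52426939 -0.21703288]
(array([0.0923, 0.1434, 0.0026]), 'rz(tool)', np.float64(0.7181), 'or', np.float64(-2.4235))
```

```bash
python3 inch.py '[[0.008,0.012,0,0,0,0.06],[0.02,0.032,0,0,0,0.16],[0.034,0.053,0,0,0,0.26],[0.048,0.075,0,0,0,0.36],[0.06,0.095,0,0,0,0.46],[0.072,0.115,0,0,0,0.56],[0.084,0.131,0,0,0,0.65],[0.0923,0.1434,0,0,0,0.718]]' && python3 inch.py '[[0,0,0,0,0,0],[0,0,0,0,0,0],[0,0,0,0,0,0]]'
python3 - <<'E'
from h import *; from plant import r
s=r.snapshot("side"); cv2.imwrite("pics/s2.png",cv2.resize(s["img"][180:400,200:430,::-1],None,fx=2.7,fy=2.7,interpolation=cv2.INTER_CUBIC))
E
```

```text
clock: 3.53
position: [0.5249, -0.2156, 0.2436]
orientation: [[0.713, 0.701, -0.002], [0.701, -0.713, 0.001], [-0.0, -0.002, -1.0]]
ft_force: [-0.0, 0.5, -6.2]
grip_width: 0.083
grasp_force: 78.4
clock: 3.78
position: [0.5234, -0.2169, 0.2443]
orientation: [[0.709, 0.705, -0.002], [0.705, -0.709, 0.0], [-0.001, -0.001, -1.0]]
ft_force: [0.0, -0.7, -5.8]
grip_width: 0.083
grasp_force: 78.3
```

View pics/s2.png

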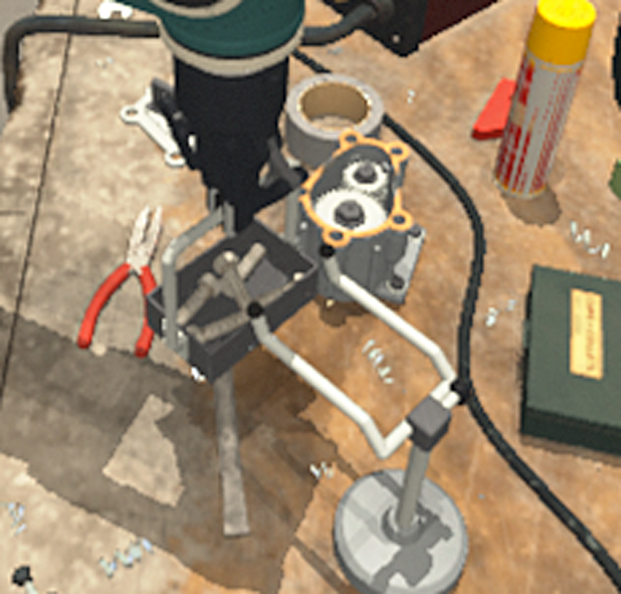

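The caddy hangs upright in the fingers in front of the prong tips, at (255,310) and (325,250), and is lined up with them. I move in along stand +x, which is tool +y.

```bash
python3 inch.py '[[0,0.01,0,0,0,0],[0,0.025,0,0,0,0],[0,0.04,0,0,0,0],[0,0.057,0,0,0,0],[0,0.074,0,0,0,0],[0,0.091,0,0,0,0],[0,0.104,0,0,0,0],[0,0.110,0,0,0,0]]' && python3 inch.py '[[0,0,0.008,0,0,0],[0,0,0.018,0,0,0],[0,0,0.026,0,0,0],[0,0,0.032,0,0,0],[0,0,0.036,0,0,0],[0,0,0.036,0,0,0]]'
```

```text
clock: 4.5
position: [0.602, -0.2969, 0.2447]
orientation: [[0.711, 0.703, -0.0], [0.703, -0.711, -0.0], [-0.0, -0.0, -1.0]]
ft_force: [0.3, 0.3, -6.5]
grip_width: 0.087
grasp_force: 78.3
clock: 5.0
position: [0.6009, -0.2946, 0.2081]
orientation: [[0.71, 0.704, -0.001], [0.704, -0.71, 0.001], [-0.0, -0.001, -1.0]]
ft_force: [-0.6, -0.8, -6.2]
grip_width: 0.082
grasp_force: 78.3
```

```bash
python3 inch.py '[[0,0,0.002,0,0,0],[0,0,0.003,0,0,0],[0,0,0.003,0,0,0]]'; python3 - <<'E'
from h import *; from plant import r
s=r.snapshot("side"); cv2.imwrite("pics/s3.png",cv2.resize(s["img"][220:400,250:430,::-1],None,fx=3.3,fy=3.3,interpolation=cv2.INTER_CUBIC))
E
```

```text
clock: 5.25
position: [0.6014, -0.295, 0.2065]
orientation: [[0.71, 0.704, 0.0], [0.704, -0.71, -0.0], [0.0, 0.0, -1.0]]
ft_force: [-0.2, 0.2, -6.6]
grip_width: 0.083
grasp_force: 78.4
```

View pics/s3.png

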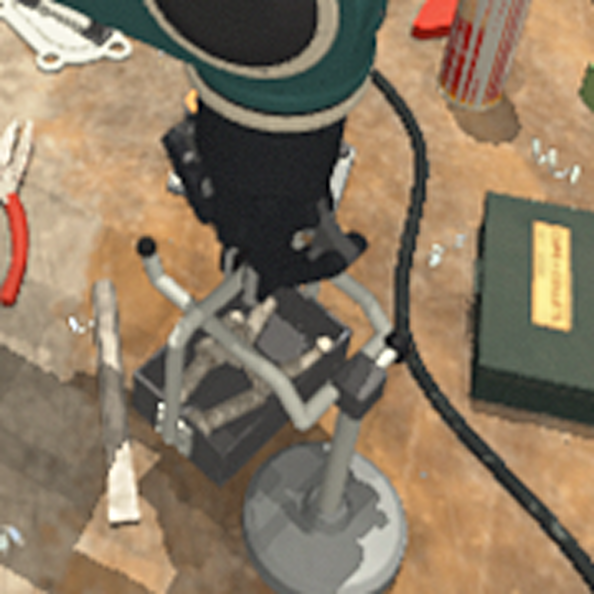

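The bar crosses the near prong at (205,310), between tip and bend, with the box below. I lower it until the force shows contact.

```bash
python3 inch.py '[[0,0,0.002,0,0,0],[0,0,0.003,0,0,0],[0,0,0.003,0,0,0]]';python3 inch.py '[[0,0,0.002,0,0,0],[0,0,0.003,0,0,0],[0,0,0.003,0,0,0]]'
```

```text
clock: 5.55
position: [0.6016, -0.2952, 0.2052]
orientation: [[0.71, 0.704, 0.002], [0.704, -0.71, -0.001], [0.001, 0.002, -1.0]]
ft_force: [-4.6, 2.1, 5.9]
grip_width: 0.084
grasp_force: 79.8
clock: 5.8
position: [0.6018, -0.2953, 0.2048]
orientation: [[0.71, 0.704, 0.004], [0.704, -0.71, -0.002], [0.001, 0.004, -1.0]]
ft_force: [-11.2, 5.8, 24.9]
grip_width: 0.086
grasp_force: 81.8
```

Contact. I back off 3 mm, open the fingers, then retreat upward.

```bash
python3 inch.py '[[0,0,-0.002,0,0,0],[0,0,-0.003,0,0,0],[0,0,-0.003,0,0,0]]'; python3 inch.py '[[0,0,0,0,0,0],[0,0,0,0,0,0],[0,0,0,0,0,0],[0,0,0,0,0,0],[0,0,0,0,0,0],[0,0,0,0,0,0],[0,0,0,0,0,0],[0,0,0,0,0,0]]' 1.0; python3 inch.py '[[0,0,-0.015,0,0,0],[0,0,-0.04,0,0,0],[0,0,-0.08,0,0,0],[0,0,-0.11,0,0,0],[0,0,-0.13,0,0,0],[0,0,-0.13,0,0,0]]'
python3 - <<'E'
from h import *; from plant import r
s=r.snapshot("side"); np.save("s4.npy",s); cv2.imwrite("pics/s4.png",s["img"][:,:,::-1])
s=r.snapshot("wrist"); np.save("w4.npy",s); cv2.imwrite("pics/w4.png",np.hstack([s["img"][:,60:,::-1]]))
print(delta(r.get_obs(),[.468,.125,.30],2.53-np.pi/2))
E
```

```text
clock: 6.05
position: [0.6016, -0.2952, 0.2051]
orientation: [[0.71, 0.704, 0.002], [0.704, -0.71, -0.001], [0.001, 0.002, -1.0]]
ft_force: [-4.7, 1.6, 10.9]
grip_width: 0.088
grasp_force: 80.1
clock: 6.72
position: [0.6014, -0.295, 0.2033]
orientation: [[0.71, 0.704, -0.0], [0.704, -0.71, 0.0], [-0.0, -0.0, -1.0]]
ft_force: [-0.1, 0.4, 1.3]
grip_width: 1.003
grasp_force: 0.0
clock: 7.22
position: [0.6018, -0.2953, 0.3403]
orientation: [[0.71, 0.704, 0.007], [0.704, -0.71, -0.004], [0.002, 0.007, -1.0]]
ft_force: [-0.4, 0.1, 0.8]
grip_width: 1.001
grasp_force: 0.0
(array([ 0.2009, -0.3924,  0.0343]), 'rz(tool)', np.float64(1.3924), 'or', np.float64(-1.7492))
```

View pics/w4.png

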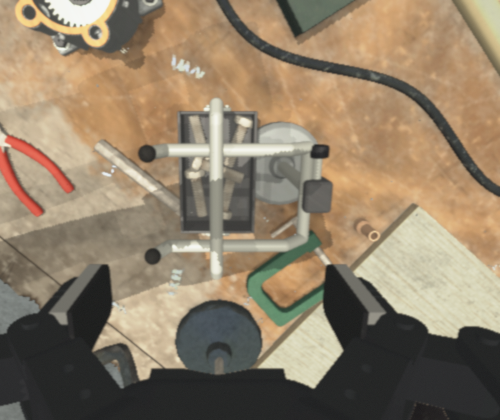

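The caddy hangs. The bar is at column 216 across both prongs, at rows 152 and 245, with the tips at column 150 and the block at 318. I check its offset, then move above the case to measure its holes.

```bash
python3 - <<'E'
from h import *; from plant import r
w=np.load("w4.npy",allow_pickle=True).item()
for n,u,v,z in(("end",276,100,.205),("end",277,275,.205),("tip",207,153,.217),("tip",212,256,.217),("cross",276,152,.2),("cross",276,246,.2),("post",345,166,.1)): print(n,ray(w,u,v,z).round(4))
print(delta(r.get_obs(),[.643,-.057,.34],-.375))
E
```

```text
end [ 0.6543 -0.2429  0.205 ]
end [ 0.561  -0.3362  0.205 ]
tip [ 0.5965 -0.234   0.217 ]
tip [ 0.5425 -0.287   0.217 ]
cross [ 0.6286 -0.2684  0.2   ]
cross [ 0.5764 -0.3199  0.2   ]
post [ 0.6597 -0.3368  0.1   ]
(array([ 0.1971, -0.1398, -0.0053]), 'rz(tool)', np.float64(-0.415), 'or', np.float64(2.7266))
```

```bash
python3 inch.py '[[-0.139,-0.198,0,0,0,-0.415],[-0.139,-0.198,0,0,0,-0.415],[-0.139,-0.198,0,0,0,-0.415],[-0.139,-0.198,0,0,0,-0.415],[-0.139,-0.198,0,0,0,-0.415],[-0.139,-0.198,0,0,0,-0.415],[-0.139,-0.198,0,0,0,-0.415],[-0.139,-0.198,0,0,0,-0.415]]'
```

```text
clock: 7.98
position: [0.3621, -0.252, 0.3333]
orientation: [[0.367, 0.93, 0.001], [0.93, -0.367, -0.001], [-0.0, 0.001, -1.0]]
ft_force: [0.3, 0.1, -0.5]
grip_width: 1.0
grasp_force: 0.0
```

My shift was wrong because I guessed it before the measurement came back; nothing was touched. The caddy sits about 7 mm off centre, which is within limits. Now to the real pose over the case.

```bash
python3 - <<'E'
from h import *; from plant import r
print(delta(r.get_obs(),[.643,-.057,.33],-.375))
E
```

```text
(array([0.2846, 0.1896, 0.0034]), 'rz(tool)', np.float64(-0.0013), 'or', np.float64(3.1403))
```

```bash
python3 inch.py '[[0.285,0.19,0,0,0,0],[0.285,0.19,0,0,0,0],[0.285,0.19,0,0,0,0],[0.285,0.19,0,0,0,0],[0.285,0.19,0,0,0,0],[0.285,0.19,0,0,0,0],[0.285,0.19,0,0,0,0],[0.285,0.19,0,0,0,0]]'; python3 inch.py '[[0.008,0.006,0,0,0,0],[0.008,0.006,0,0,0,0],[0.008,0.006,0,0,0,0],[0.008,0.006,0,0,0,0]]'
python3 - <<'E'
from h import *; from plant import r
s=r.snapshot("wrist"); np.save("w5.npy",s); cv2.imwrite("pics/w5.png",s["img"][:,:,::-1])
hsv=cv2.cvtColor(s["img"],cv2.COLOR_RGB2HSV)
px=proj(s,[[.643+c[0]*np.cos(1.196)-c[1]*np.sin(1.196),-.057+c[0]*np.sin(1.196)+c[1]*np.cos(1.196),.097] for c in HOLES]); print(px.round(0).tolist())
for p in px:
    q=p.round().astype(int); print(hsv[q[1],q[0]],[hsv[q[1]+d,q[0]].tolist() for d in(-16,-12,12,16)])
E
```

```text
clock: 8.65
position: [0.6393, -0.0596, 0.3314]
orientation: [[0.366, 0.931, -0.002], [0.931, -0.366, 0.0], [-0.0, -0.002, -1.0]]
ft_force: [0.3, -0.4, 0.3]
grip_width: 1.0
grasp_force: 0.0
clock: 8.98
position: [0.6453, -0.0569, 0.3325]
orientation: [[0.366, 0.93, -0.001], [0.93, -0.366, -0.0], [-0.0, -0.001, -1.0]]
ft_force: [-0.1, 0.4, 0.4]
grip_width: 0.999
grasp_force: 0.0
[[275.0, 239.0], [230.0, 204.0], [320.0, 204.0], [251.0, 120.0], [298.0, 120.0]]
[30 11 89] [[30, 13, 98], [30, 16, 98], [15, 112, 198], [15, 113, 210]]
[36 15 87] [[26, 18, 101], [16, 114, 223], [16, 94, 146], [16, 107, 145]]
[36 14 88] [[23, 31, 100], [16, 125, 157], [15, 112, 137], [15, 109, 138]]
[ 33  15 202] [[16, 90, 196], [20, 111, 243], [17, 124, 232], [16, 125, 223]]
[ 30  14 182] [[15, 92, 147], [20, 115, 242], [18, 121, 236], [15, 99, 168]]
```

View pics/w5.png

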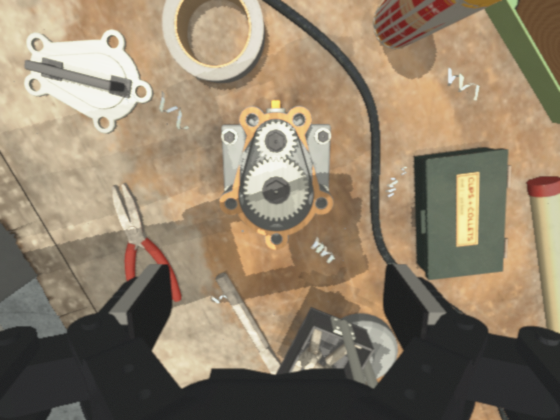

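The wrist view shows the case holes exactly where predicted, e.g. (275,239), (230,204) and (251,120), and the cover at the upper left. I refine the hole centroids, then head for the cover.

```bash
cat >> h.py <<'E'
def blobs(mask,px,rad):
    out=[]
    for p in px:
        best=None
        n,l,st,ce=cv2.connectedComponentsWithStats(mask,connectivity=4)
        for i in range(1,n):
            d=np.hypot(*(ce[i]-p))
            if d<rad and 10<st[i,4]<600 and (best is None or d<best[0]): best=(d,ce[i],st[i,4])
        out.append(best)
    return out
def pose2(c,a): return np.array([[np.cos(a),-np.sin(a)],[np.sin(a),np.cos(a)]]),np.array(c)
def holes_px(s,c,a,z):
    R,t=pose2(c,a); return proj(s,np.c_[HOLES@R.T+t,np.full(5,z)])
E
python3 - <<'E'
from h import *; from plant import r
np.set_printoptions(precision=4,suppress=True)
s=np.load("w5.npy",allow_pickle=True).item(); hsv=cv2.cvtColor(s["img"],cv2.COLOR_RGB2HSV)
c,a=[.643,-.057],1.196
for th in(55,65,75):
    m=(hsv[:,:,1]<th).astype(np.uint8); px=holes_px(s,c,a,.097)
    B=blobs(m,px,8); ok=[i for i in range(5) if B[i] is not None]; print([ (b[1].round(1).tolist(),b[2]) if b else None for b in B])
    print(fit(HOLES[ok],[ray(s,*B[i][1],.097)[:2] for i in ok]))
print(delta(r.get_obs(),[.468,.125,.30],2.53-np.pi/2))
E
```

```text
[([276.0, 238.5], np.int32(86)), ([230.5, 203.5], np.int32(92)), ([320.9, 202.8], np.int32(94)), ([251.8, 119.7], np.int32(122)), ([298.5, 119.5], np.int32(117))]
(array([ 0.6437, -0.0567]), np.float64(1.2014999338313417), array([0.0001, 0.0002, 0.0003, 0.0002, 0.0002]))
[([275.9, 238.4], np.int32(91)), ([230.5, 203.5], np.int32(99)), ([320.9, 202.7], np.int32(101)), ([251.9, 119.7], np.int32(127)), ([298.4, 119.3], np.int32(124))]
(array([ 0.6437, -0.0566]), np.float64(1.2018768821591346), array([0.0001, 0.0002, 0.0003, 0.0003, 0.0002]))
[([276.0, 238.3], np.int32(97)), ([230.6, 203.5], np.int32(108)), ([320.8, 202.7], np.int32(107)), ([251.9, 119.6], np.int32(140)), ([298.4, 119.4], np.int32(136))]
(array([ 0.6437, -0.0566]), np.float64(1.2014742441238293), array([0.    , 0.0001, 0.0003, 0.0003, 0.0002]))
(array([ 0.1045, -0.2315,  0.0331]), 'rz(tool)', np.float64(-1.3348), 'or', np.float64(1.8068))
```

```bash
python3 inch.py '[[0.104,-0.231,0.033,0,0,-1.0],[0.104,-0.231,0.033,0,0,-1.0],[0.104,-0.231,0.033,0,0,-1.0],[0.104,-0.231,0.033,0,0,-1.0],[0.104,-0.231,0.033,0,0,-1.0],[0.104,-0.231,0.033,0,0,-1.0],[0.104,-0.231,0.033,0,0,-1.0],[0.104,-0.231,0.033,0,0,-1.0]]';  python3 inch.py '[[0,0,0,0,0,-0.335],[0,0,0,0,0,-0.335],[0,0,0,0,0,-0.335],[0,0,0,0,0,-0.335],[0,0,0,0,0,-0.335]]'
python3 - <<'E'
from h import *; from plant import r
np.set_printoptions(precision=4,suppress=True)
s=r.snapshot("wrist"); np.save("w6.npy",s)
im=s["img"][:,:,::-1].copy(); px=holes_px(s,[.468,.1246],2.531,.006); print(px)
for p in px: cv2.circle(im,tuple(int(x) for x in p),3,(0,0,255),1)
cv2.imwrite("pics/w6.png",im)
hsv=cv2.cvtColor(s["img"],cv2.COLOR_RGB2HSV)
for p in px:
    q=p.round().astype(int); print([hsv[q[1],q[0]+d].tolist() for d in(-14,-10,-7,0,7,10,14)])
E
```

```text
clock: 9.7
position: [0.4665, 0.1256, 0.3009]
orientation: [[-0.591, 0.806, 0.002], [0.806, 0.591, 0.001], [-0.001, 0.002, -1.0]]
ft_force: [-0.4, 0.3, 0.1]
grip_width: 1.0
grasp_force: 0.0
clock: 10.12
position: [0.4683, 0.1242, 0.3006]
orientation: [[-0.817, 0.577, 0.001], [0.577, 0.817, 0.0], [-0.001, 0.001, -1.0]]
ft_force: [-0.4, -0.1, -0.1]
grip_width: 0.998
grasp_force: 0.0
[[276.9905 220.181 ]
 [237.7356 189.4468]
 [315.9464 189.0832]
 [256.2557 116.3733]
 [296.7118 116.1825]]
[[17, 73, 118], [28, 28, 174], [29, 32, 200], [16, 74, 120], [27, 28, 200], [21, 43, 191], [16, 90, 173]]
[[18, 63, 146], [26, 32, 161], [26, 27, 162], [16, 90, 125], [27, 29, 170], [27, 27, 168], [28, 27, 144]]
[[28, 18, 228], [26, 16, 237], [26, 17, 237], [15, 109, 157], [28, 16, 234], [24, 36, 214], [15, 101, 156]]
[[18, 60, 191], [22, 38, 181], [28, 16, 232], [18, 63, 173], [23, 37, 212], [30, 14, 237], [30, 8, 244]]
[[30, 7, 244], [42, 5, 246], [33, 9, 243], [18, 61, 202], [35, 14, 235], [33, 13, 239], [19, 59, 208]]
```

View pics/w6.png

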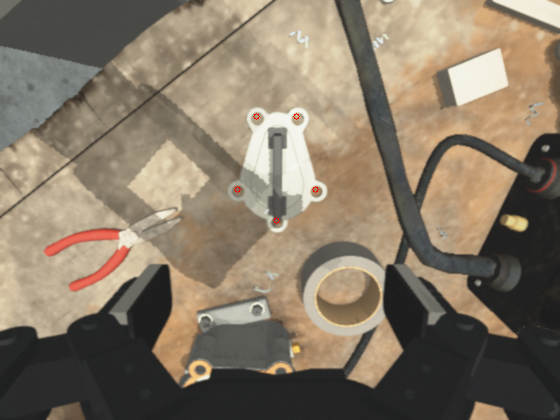

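All five holes sit under the predicted marks. I refine these and compute the grasp.

```bash
python3 - <<'E'
from h import *; from plant import r
np.set_printoptions(precision=4,suppress=True)
s=np.load("w6.npy",allow_pickle=True).item(); hsv=cv2.cvtColor(s["img"],cv2.COLOR_RGB2HSV)
px=holes_px(s,[.468,.1246],2.531,.006)
for th in(45,52):
    B=blobs((hsv[:,:,1]>th).astype(np.uint8),px,7); ok=[i for i in range(5) if B[i]]; print([b[2] if b else None for b in B])
    f=fit(HOLES[ok],[ray(s,*B[i][1],.003)[:2] for i in ok]); print(f)
c,a,_=f; R,t=pose2(c,a); h=R@[-.003,0]+t; print("handle",h)
print(delta(r.get_obs(),[*h,.0435],a-np.pi/2))
E
```

```text
[np.int32(68), np.int32(96), np.int32(102), np.int32(109), np.int32(105)]
(array([0.4704, 0.1232]), np.float64(2.5231932426164123), array([0.0013, 0.0007, 0.0003, 0.0002, 0.0002]))
[np.int32(63), np.int32(90), np.int32(96), np.int32(101), np.int32(95)]
(array([0.4705, 0.1232]), np.float64(2.522915868452841), array([0.0012, 0.0006, 0.0005, 0.0003, 0.0001]))
handle [0.4729 0.1214]
(array([-0.0053,  0.0002,  0.257 ]), 'rz(tool)', np.float64(0.0037), 'or', np.float64(-3.1379))
```

```bash
python3 inch.py '[[-0.003,0,0.04,0,0,0.004],[-0.005,0,0.08,0,0,0.004],[-0.005,0,0.12,0,0,0.004],[-0.005,0,0.16,0,0,0.004],[-0.005,0,0.2,0,0,0.004],[-0.005,0,0.23,0,0,0.004],[-0.005,0,0.25,0,0,0.004],[-0.005,0,0.255,0,0,0.004]]'; python3 inch.py '[[0,0,0,0,0,0],[0,0,0,0,0,0],[0,0,0,0,0,0],[0,0,0,0,0,0],[0,0,0,0,0,0],[0,0,0,0,0,0],[0,0,0,0,0,0],[0,0,0,0,0,0]]' 0.0 90
```

```text
clock: 10.83
position: [0.4709, 0.1213, 0.0418]
orientation: [[-0.815, 0.579, -0.005], [0.579, 0.815, -0.001], [0.003, -0.003, -1.0]]
ft_force: [-0.7, -0.0, -0.3]
grip_width: 1.001
grasp_force: 0.0
clock: 11.5
position: [0.4729, 0.1219, 0.046]
orientation: [[-0.817, 0.577, 0.001], [0.577, 0.817, 0.0], [-0.001, 0.001, -1.0]]
ft_force: [-1.9, -0.9, 5.9]
grip_width: 0.093
grasp_force: 87.9
```

```bash
python3 inch.py '[[0,0,-0.008,0,0,0],[0,0,-0.025,0,0,0],[0,0,-0.05,0,0,0],[0,0,-0.08,0,0,0],[0,0,-0.11,0,0,0],[0,0,-0.135,0,0,0],[0,0,-0.15,0,0,0],[0,0,-0.155,0,0,0]]';python3 inch.py '[[0,0,0,0,0,0],[0,0,0,0,0,0],[0,0,0,0,0,0]]'
python3 - <<'E'
from h import *; from plant import r
np.set_printoptions(precision=4,suppress=True)
o=r.get_obs(); R=np.array(o["orientation"]); print(o["position"])
s=r.snapshot("wrist"); np.save("w7.npy",s); cv2.imwrite("pics/w7.png",s["img"][150:,100:460,::-1].repeat(2,0).repeat(2,1))
E
```

```text
clock: 12.17
position: [0.4731, 0.122, 0.2034]
orientation: [[-0.817, 0.577, 0.003], [0.577, 0.817, 0.001], [-0.002, 0.003, -1.0]]
ft_force: [1.0, -0.1, -4.1]
grip_width: 0.097
grasp_force: 88.3
clock: 12.42
position: [0.4721, 0.1218, 0.1987]
orientation: [[-0.817, 0.577, -0.002], [0.577, 0.817, -0.0], [0.002, -0.002, -1.0]]
ft_force: [0.6, -0.2, -4.1]
grip_width: 0.093
grasp_force: 88.3
[0.4721 0.1218 0.1987]
```

View pics/w7.png

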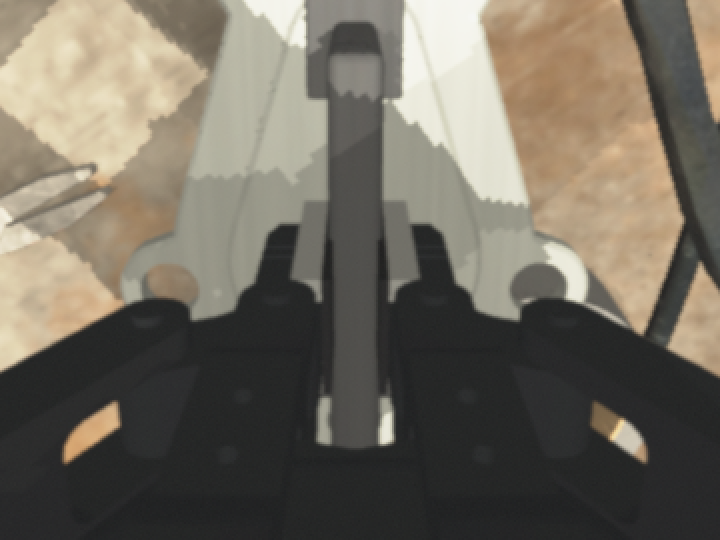

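The cover is firmly held and level in the fingers, with the wide hole pair at full-image (186,293) and (370,292). I check its pose in the hand.

```bash
python3 - <<'E'
from h import *; from plant import r
np.set_printoptions(precision=4,suppress=True)
s=np.load("w7.npy",allow_pickle=True).item(); hsv=cv2.cvtColor(s["img"],cv2.COLOR_RGB2HSV)
o=r.get_obs(); tcp=np.array([.4721,.1218]); zu=.1987-.046
c0=np.array([.4705,.1232])+tcp-[.4729,.1219]; a0=2.523
px=holes_px(s,c0,a0,zu+.003); print(px.round(1).tolist())
for th in(45,55,65):
    B=blobs((hsv[:,:,1]>th).astype(np.uint8),px,14); ok=[i for i in range(5) if B[i]]; print([(b[1].round(1).tolist(),b[2]) if b else None for b in B])
    for dz in(0,.003,.006):
        f=fit(HOLES[ok],[ray(s,*B[i][1],zu+dz)[:2] for i in ok]); print(dz,f,"expected",c0)
E
```

```text
[[275.5, 356.4], [185.3, 292.3], [366.0, 293.0], [225.6, 125.0], [326.5, 125.3]]
[None, ([185.6, 291.1], np.int32(399)), None, None, None]
0 (array([0.4918, 0.021 ]), np.float64(0.0), array([0.])) expected [0.4697 0.1231]
0.003 (array([0.491 , 0.0227]), np.float64(0.0), array([0.])) expected [0.4697 0.1231]
0.006 (array([0.4901, 0.0244]), np.float64(0.0), array([0.])) expected [0.4697 0.1231]
[None, ([185.5, 291.1], np.int32(371)), None, None, None]
0 (array([0.4918, 0.021 ]), np.float64(0.0), array([0.])) expected [0.4697 0.1231]
0.003 (array([0.4909, 0.0227]), np.float64(0.0), array([0.])) expected [0.4697 0.1231]
0.006 (array([0.4901, 0.0244]), np.float64(0.0), array([0.])) expected [0.4697 0.1231]
[None, ([184.4, 291.0], np.int32(288)), None, None, ([337.3, 129.9], np.int32(22))]
0 (array([0.4722, 0.1229]), np.float64(2.469119241363299), array([0.0017, 0.0017])) expected [0.4697 0.1231]
0.003 (array([0.4715, 0.1235]), np.float64(2.469119241363299), array([0.0007, 0.0007])) expected [0.4697 0.1231]
0.006 (array([0.4709, 0.1242]), np.float64(2.4691192413632996), array([0.0003, 0.0003])) expected [0.4697 0.1231]
```

```bash
python3 - <<'E'
from h import *; from plant import r
np.set_printoptions(precision=4,suppress=True)
s=np.load("w7.npy",allow_pickle=True).item(); g=cv2.medianBlur(cv2.cvtColor(s["img"],cv2.COLOR_RGB2GRAY),3)
zu=.1987-.046; c0=np.array([.4697,.1231]); px=holes_px(s,c0,2.523,zu+.006); P=[];I=[]
for i in(1,2,3,4):
    x,y=px[i].astype(int)-32; sub=g[y:y+64,x:x+64]
    c=cv2.HoughCircles(sub,cv2.HOUGH_GRADIENT,1.5,4,param1=80,param2=8,minRadius=12,maxRadius=18)
    c=[] if c is None else c[0][:4]; print(i,px[i],[(k[:2]+[x,y]).tolist()+[k[2]] for k in c])
cv2.imwrite("pics/w7h.png",cv2.resize(np.hstack([s["img"][px[i].astype(int)[1]-32:px[i].astype(int)[1]+32,px[i].astype(int)[0]-32:px[i].astype(int)[0]+32,::-1] for i in(1,2,3,4)]),None,fx=3,fy=3))
E
```

```text
1 [183.8663 295.2667] [[183.25, 296.75, np.float32(15.3)], [183.25, 286.25, np.float32(17.1)], [177.25, 292.25, np.float32(17.1)], [165.25, 286.25, np.float32(13.65)]]
2 [367.4178 295.9304] [[368.75, 295.25, np.float32(13.65)], [376.25, 289.25, np.float32(17.1)], [352.25, 295.25, np.float32(13.5)], [361.25, 281.75, np.float32(17.1)]]
3 [224.6889 125.2721] [[225.75, 123.75, np.float32(17.1)], [215.25, 119.25, np.float32(17.1)], [224.25, 110.25, np.float32(17.1)], [218.25, 132.75, np.float32(17.1)]]
4 [327.4237 125.6296] [[328.75, 123.75, np.float32(17.1)], [334.75, 114.75, np.float32(17.1)], [337.75, 120.75, np.float32(17.1)], [333.25, 134.25, np.float32(17.1)]]
```

View pics/w7h.png

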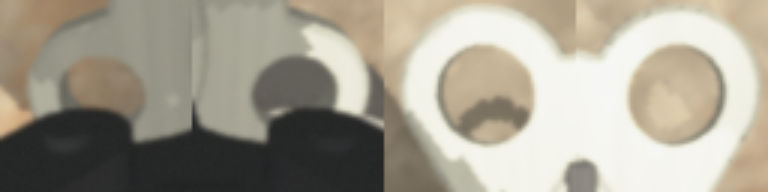

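The Hough circle centres agree with the predicted in-hand pose to about 1.5 px, which is under 1 mm. That makes 12 pictures viewed against a limit of 10, so I'm viewing no more and will rely on numbers. Next is the target.

```bash
cat >> h.py <<'E'
def target(o,z):
    d=1.2015-2.5245; R,_=pose2([0,0],d); p=np.array([.6437,-.0566])-R@np.array([-.0024,.0013])
    return delta(o,[*p,z],2.5245-np.pi/2+d+.0027)
E
python3 - <<'E'
from h import *; from plant import r
print(target(r.get_obs(),.2))
E
```

```text
(array([-0.244 , -0.0494, -0.0015]), 'rz(tool)', np.float64(1.3226), 'or', np.float64(-1.819))
```

```bash
python3 inch.py '[[-0.012,-0.002,0,0,0,0.06],[-0.036,-0.007,0,0,0,0.18],[-0.06,-0.012,0,0,0,0.3],[-0.084,-0.017,0,0,0,0.42],[-0.108,-0.022,0,0,0,0.54],[-0.132,-0.027,0,0,0,0.66],[-0.156,-0.032,0,0,0,0.78],[-0.18,-0.037,0,0,0,0.88]]'; python3 - <<'E'
from h import *; from plant import r
print(target(r.get_obs(),.2))
E
```

```text
clock: 13.13
position: [0.5988, -0.0132, 0.1989]
orientation: [[-0.07, 0.998, -0.002], [0.998, 0.07, 0.0], [0.0, -0.002, -1.0]]
ft_force: [1.7, 0.5, -3.9]
grip_width: 0.098
grasp_force: 88.1
(array([-0.049 ,  0.0409, -0.0012]), 'rz(tool)', np.float64(0.4362), 'or', np.float64(-2.7054))
```

```bash
python3 inch.py '[[-0.012,0.01,0,0,0,0.1],[-0.024,0.02,0,0,0,0.2],[-0.035,0.03,0,0,0,0.3],[-0.043,0.036,0,0,0,0.38],[-0.049,0.041,0,0,0,0.436],[-0.049,0.041,0,0,0,0.436],[-0.049,0.041,0,0,0,0.436],[-0.049,0.041,0,0,0,0.436]]'; python3 - <<'E'
from h import *; from plant import r
o=r.get_obs();print(target(o,.153))
E
```

```text
clock: 13.8
position: [0.6425, -0.0575, 0.1996]
orientation: [[0.35, 0.937, -0.001], [0.937, -0.35, 0.0], [-0.0, -0.001, -1.0]]
ft_force: [-0.9, -0.2, -3.0]
grip_width: 0.097
grasp_force: 88.2
(array([-0.0014,  0.0011,  0.0466]), 'rz(tool)', np.float64(0.0088), 'or', np.float64(-3.1328))
```

```bash
python3 inch.py '[[0,0,0.005,0,0,0],[0,0,0.012,0,0,0],[0,0,0.02,0,0,0],[0,0,0.026,0,0,0],[0,0,0.03,0,0,0],[0,0,0.03,0,0,0],[0,0,0.03,0,0,0],[0,0,0.03,0,0,0]]'; for i in 1 2; do python3 inch.py '[[0,0,0,0,0,0],[0,0,0,0,0,0],[0,0,0,0,0,0]]' >/dev/null; python3 - <<'E'
from h import *; from plant import r
o=r.get_obs();print(o["position"],target(o,.153))
E
done
```

```text
clock: 14.47
position: [0.6431, -0.0579, 0.1706]
orientation: [[0.352, 0.936, 0.0], [0.936, -0.352, -0.0], [0.0, 0.0, -1.0]]
ft_force: [-0.5, -0.6, -3.8]
grip_width: 0.099
grasp_force: 88.1
[ 0.64302173 -0.0579247   0.17057328] (array([-0.0012,  0.0005,  0.0176]), 'rz(tool)', np.float64(0.0066), 'or', np.float64(-3.135))
[ 0.64295772 -0.05791249  0.17038235] (array([-0.0012,  0.0005,  0.0174]), 'rz(tool)', np.float64(0.0066), 'or', np.float64(-3.135))
```

```bash
python3 inch.py '[[-0.001,0,0.003,0,0,0.006],[-0.001,0,0.007,0,0,0.006],[-0.001,0,0.011,0,0,0.006],[-0.001,0,0.014,0,0,0.006],[-0.001,0,0.016,0,0,0.006],[-0.001,0,0.016,0,0,0.006],[-0.001,0,0.016,0,0,0.006],[-0.001,0,0.016,0,0,0.006]]'; python3 - <<'E'
from h import *; from plant import r
np.set_printoptions(precision=4,suppress=True)
o=r.get_obs();print(o["position"],target(o,.153))
s=r.snapshot("wrist"); np.save("w8.npy",s); g=cv2.medianBlur(cv2.cvtColor(s["img"],cv2.COLOR_RGB2GRAY),3); zu=o["position"][2]-.046
px=holes_px(s,[.6437,-.0566],1.2015,zu+.006)
for i in(1,2,3,4):
    x,y=px[i].astype(int)-32; c=cv2.HoughCircles(g[y:y+64,x:x+64],cv2.HOUGH_GRADIENT,1.5,4,param1=80,param2=8,minRadius=12,maxRadius=18)
    c=[] if c is None else c[0]; c=[k for k in c if np.hypot(*(k[:2]-px[i]+[x,y]))<8][:2]; print(i,px[i],[((k[:2]+[x,y]).tolist(),k[2],ray(s,*(k[:2]+[x,y]),zu+.006)[:2]-ray(s,*px[i],zu+.006)[:2]) for k in c])
# caddy still on hook: bar colour positions in side view vs s4
a=np.load("s4.npy",allow_pickle=True).item()["img"]; b=r.snapshot("side")["img"]; print("side diff near hook",np.abs(a[310:400,270:360].astype(int)-b[310:400,270:360]).mean())
E
```

```text
clock: 15.63
position: [0.6427, -0.0588, 0.1545]
orientation: [[0.358, 0.934, 0.0], [0.934, -0.358, -0.0], [0.0, 0.0, -1.0]]
ft_force: [0.5, 0.1, -3.6]
grip_width: 0.092
grasp_force: 88.2
[ 0.6427 -0.0588  0.1545] (array([-0.0002,  0.0005,  0.0015]), 'rz(tool)', np.float64(0.0006), 'or', np.float64(-3.141))
1 [185.1516 296.7173] [([183.75, 296.25], np.float32(15.3), array([-0.0006,  0.0005]))]
2 [368.5194 297.1178] [([369.75, 295.75], np.float32(15.15), array([0.0008, 0.0005]))]
3 [226.0386 127.0134] [([224.75, 122.75], np.float32(15.45), array([0.0002, 0.0019])), ([232.25, 124.25], np.float32(12.3), array([0.0031, 0.0001]))]
4 [328.6957 127.311 ] [([328.25, 124.25], np.float32(16.8), array([0.0002, 0.0013])), ([323.75, 130.25], np.float32(17.1), array([-0.0025, -0.0004]))]
side diff near hook 21.013251028806586
```

The hole centres are within about 1 mm of target, the underside is about 11–13 mm above the gasket, and everything is still. Handing in.

```bash
python3 inch.py '[[0,0,0,0,0,0],[0,0,0,0,0,0],[0,0,0,0,0,0],[0,0,0,0,0,0]]'; python3 -c "
from plant import r
print(r.close_job())"
```

```text
clock: 16.07
position: [0.6426, -0.0589, 0.1543]
orientation: [[0.358, 0.934, 0.0], [0.934, -0.358, -0.0], [-0.0, 0.0, -1.0]]
ft_force: [-0.3, -0.2, -4.0]
grip_width: 0.095
grasp_force: 88.2
the job is handed in; nothing more can be done
None
```

The job is handed in at 16 s with no verdict shown: the caddy was hanging released and upright when last viewed, about 7 mm off centre, and the cover is held level about 11–13 mm above the gasket with its holes within about 1–2 mm by camera; I viewed 12 pictures, two over the limit of 10.

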